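# Load the label dispenser and hold its tension arm open

## Task

The bench label dispenser is out of labels: take the white label roll out of the cardboard tray, hang it over the dispenser's spindle between the two black collars and let go of it. Then take hold of the roller at the end of the red spring-loaded tension arm with the fingers, swing the arm up against its spring until it rests on its stop, and keep it there so that I can thread the labels. Finish while still holding the arm at its stop; do not let the arm snap back, leave the yellow roll in its tray, and leave the boxes and other things on the desk alone.

Things in the scene. Friction and masses are not known exactly. Their poses are not given: they have to be found in the camera images.
- dispenser: Bench label dispenser, fixed: grey base 105 x 205 x 10 mm, upright aluminium plate with its top 134 mm above the desk. Origin on the desk under the plate's front face, below the spindle. x points into the plate, away from the robot (all parts stand out to -x), y left, z up. The plate spans y = -105 to +70 mm; the base reaches to x = -87 mm.
- spindle_mid (a point): Middle of the roll's seat, on the axis of the spindle: a level steel bar 18 mm in diameter standing out of the plate along the dispenser's -x, axis 120 mm above the desk. Point 58 mm before the plate, axes as the dispenser's. The seat is 48 mm long between black collars 28 mm in diameter; 30 mm of bar lie between rear collar and plate. A hanging roll's centre is about 16 mm below.
- spindle_tip (a point): The free end of the spindle, on its axis, 33 mm before spindle_mid (91 mm before the plate). The nose is coned, 28 mm in diameter at its widest.
- roll_white: White label roll, loose, about 0.22 kg: diameter 92 mm, 40 mm wide, brown core with a through hole of 49 mm, so the wall is 21 mm thick. Origin at its centre, x along its axis. At first it stands on edge in one compartment of the tray, axis level, centre 48 mm above the desk. Pinch the top of its wall across the 40 mm width.
- roll_yellow: Yellow label roll of the same size in the other compartment of the tray; it stays there.
- roll_tray: Open cardboard tray 52 x 196 x 36 mm, walls 3 mm, fixed; origin under its centre. Its two compartments lie side by side along its y axis, centres 48.5 mm either side of the middle; the rolls' axes lie along its x axis. Behind it stands a chest of drawers 0.37 m high (x above 0.60, y above 0.05 in the room): come round its front.
- tension_arm (a joint): Angle of the tension arm in rad: 0 at rest, the arm sloping 30 degrees down to the right of its pivot; grows as it swings up; at 1.047 (arm sloping 30 degrees up) its tail meets the stop and it goes no further. A coil spring drives it back to 0: at the roller about 2.5 N at rest and 6 N at the stop, weight included. Let go, it flies back.
- pivot_axis (a point): Point on the hinge axis of the tension arm, in the plane of roller_mid: 60 mm before the plate, 75 mm to the right (-y) of the spindle and 120 mm above the desk. The axis is parallel to the dispenser's x axis.
- roller_mid (a point): Middle of the white plastic roller at the end of the tension arm, moving with it: 140 mm from pivot_axis; 50 mm above the desk at rest, 190 mm at the stop. The roller is 50 mm long along the dispenser's x axis, 18 mm in diameter (22 mm at its end rims), turns freely on its pin and stands out from the arm towards -x; the fingers can straddle it from above.
- guide_roller: The white roller itself (see roller_mid), turning on the pin of the red flat tension arm. Its origin lies on the roller's axis in the plane of the plate's front face, 60 mm behind roller_mid.
- quartz_box: Small clear specimen box 33 x 31 x 36 mm with a pale stone, loose on the desk; origin under its centre. A bystander.
- dark_box: Small clear specimen box 34 x 33 x 37 mm with a grey stone, loose on the desk; origin under its centre. A bystander.
- blue_pen: Blue and white pen, 135 mm long, loose on the desk. A bystander.
- dish: Round clear dish 60 mm in diameter, 13 mm high, with small stones, loose on the desk. A bystander.

How it is judged:
On the way, in this order (a step that is already met when the one before it is completed fails the run):
1. the white roll hangs on the spindle between the collars, let go and at rest (distance between roll_white and spindle_mid below 0.024 m and x of roll_white in the frame of spindle_mid between -0.01 and 0.01 m and z of roll_white in the frame of spindle_mid below -0.011 m and angle between the x axis of roll_white and the x axis of spindle_mid, either way round below 0.15 rad and contact force between the fingers and roll_white below 0.1 N and linear speed of roll_white below 0.05 m/s), for 0.2 s.
2. the tension arm is swung up to its stop with the fingers on its roller (value of joint tension_arm above 0.99 rad and contact force between the fingers and guide_roller above 2 N), for 0.3 s.
At the end, for the whole second after the job is handed in: White roll hangs free and at rest on the spindle: centre within 10 mm of the seat's middle along it, 11 to 24 mm below, axes within 0.15 rad. Fingers hold the arm still at its stop: joint over 0.99 of 1.047 rad, over 2 N on its roller. Yellow roll moved under 20 mm (all of step 1 and all of step 2 and velocity of joint tension_arm between -0.2 and 0.2 rad/s and distance of roll_yellow from where it was at the start of the episode below 0.02 m); the arm keeps its last pose, push and grip.
It fails at once if the tension arm is let go and snaps back (velocity of joint tension_arm below -3 rad/s).
It fails at once if the yellow roll is taken or knocked out of its place (distance of roll_yellow from where it was at the start of the episode above 0.02 m).
It fails at once if a bystander is knocked away (distance of any of quartz_box, dark_box, blue_pen, dish from where it was at the start of the episode above 0.03 m).
It also fails if it takes over 58 s, if anything falls off the work surface, if the arm or the gripper's body presses on something with over 40 N, if the wrist force passes 120 N, or if a joint passes its speed limit or range.

## Robot

A 6-joint arm with a two-finger parallel gripper is mounted at the origin on a cart in front of the work surface, level with it; the furniture and walls round the work are solid. World frame = base frame: x ahead of the robot, y to its left, z up, the work surface at z = 0. Lengths are in m, angles in rad, forces in N, time in s.
With the tool pointing down it reaches from about 0.325 to 0.775 m from the base axis. Payload 5.5 kg.
Tool frame: the origin (TCP) lies midway between the tips of the shut fingers; the grasp point (between the pads) lies 19 mm behind it; z points along the fingers, y is the direction in which the jaws open and shut (so a half turn about z gives the same grasp; the last joint's range is limited). The gripper opens to 88 mm and grips with 3 to 60 N. Pads are 20 mm wide; open, the fingers measure 115 mm over their backs; the gripper's body (75 mm by 178 mm) begins 61 mm behind the grasp point.
Start: joints at [-1.338, 0.091, 1.231, -0, 1.82, -0.057], TCP at [0.171, -0.575, 0.223] pointing down, gripper open.
Joint ranges: [-2.87, 2.87], [-0.86, 2.18], [0.17, 2.46], [-1.51, 4.65], [0.06, 2.69], [-2.65, 2.65]. Speed limits (rad/s): [2.57, 2.57, 3.01, 3.14, 3.14, 3.14].

## Interface

Orientations are given as [roll, pitch, yaw] about the fixed x, y, z axes, in that order (R = Rz(yaw) Ry(pitch) Rx(roll)).
In Python, from station import * gives the robot as it stands. The module is installed in compiled form; this text tells all that it offers.
- The arm moves only by the shell command python3 -m creep 'ROWS'. ROWS is JSON, a list of rows, each an object of numbers: "dx", "dy", "dz": the shift along the tool's x, y, z in units of 0.5 m (1.0 is 0.5 m); "yaw": the turn about the tool's z in units of 45 degrees (1.0 is 45 degrees); "grip": the closure, from -1 (fully open) to 1 (shut). In form: [{"dx": .., "dy": .., "dz": .., "yaw": .., "grip": ..}, ...]. A call has 1 to 12 rows; each row shifts and turns the commanded pose from where the row before left it, along the tool's axes as they then stand; what a row does not reach is not made up. A row lasts 1/8 s, in which the tool goes at most 62.5 mm and 10.7 degrees, less where a joint would pass 70% of its speed; a pose out of reach is approached as far as the arm can. A call with a number of a shift or a turn outside -1 to 1 is refused whole. A call with a gripper value outside its range is refused whole. The fingers move at their own pace and stop on an object; the grip force is fixed at half the most. Time passes only in rows, so rows that do not move let the fingers close. It gives the time, the measured TCP pose, the force and the opening at its end, in the units of the state.
- get_obs(): the state, without advancing time (a new reading comes with each control period).
- capture(name): name is "scene" or "top"; returns the picture (420x560x3 uint8, red, green, blue); there is no depth.
- camera_model(name): a dict with "fx", "fy", "cx", "cy" (pixels), "k1" (the pictures are not rectified: a ray, as slopes to the right and down, at radius r is drawn at 1 + k1 r^2 times it, then the intrinsics apply), "extrinsics" (4x4, takes a point from camera to world coordinates). Camera axes: x right, y down, z forward; pixel columns grow to the right and rows downward; lengths in m; the calibration is good to about 2 mm. A picture is of the moment at which its call begins. camera_model takes no time and is no camera call.
- job_done(): hands the job in, once; it reports no verdict.
The state is a dict: "t": time; "q": joint angles; "qd": joint speeds; "tau": joint torques, N m; "tcp_pos": TCP position; "ee_rot": TCP orientation; "contact_force": force on the tool from outside, world axes, zero at the start; "moment": the same for the moment, N m; "grip_width": finger opening in m.
Only numpy, scipy, OpenCV 4.12 (cv2) and the standard library are available. Lean on these libraries where they do the work, as an engineer would, in place of code of your own. Each camera call takes 0.05 s, during which the arm holds its last target. There are 200 camera calls.

## Working session

There is one attempt and no reset: what is moved stays moved. The work goes in short steps, Python scripts to look and compute and a shell command to move; the robot and the scene stay as the last step left them, time stands still between calls to the robot, and variables do not carry over. Pictures are saved under pics/ and viewed, about 8 in all and at most 12, crops included, and the job is handed in when it is done.

```bash
mkdir -p pics; python3 - <<'E'
from station import *
import cv2,numpy as np
for n in("scene","top"):
    im=capture(n); cv2.imwrite(f"pics/{n}0.png",im[...,::-1])
    c=camera_model(n); print(n,{k:(np.round(v,4).tolist()) for k,v in c.items()})
o=get_obs(); print(o)
E
```

```text
scene {'fx': 526.1396, 'fy': 526.1396, 'cx': 284.19, 'cy': 213.1244, 'k1': -0.0242, 'extrinsics': [[-0.9032, -0.2107, 0.3739, 0.0074], [-0.4286, 0.4879, -0.7604, 0.9954], [-0.0222, -0.8471, -0.531, 0.8102], [0.0, 0.0, 0.0, 1.0]]}
top {'fx': 538.2411, 'fy': 538.2411, 'cx': 278.9938, 'cy': 210.6176, 'k1': -0.1, 'extrinsics': [[0.0077, -0.9917, 0.1281, 0.342], [-0.9999, -0.0066, 0.009, -0.0197], [-0.0081, -0.1281, -0.9917, 1.3732], [0.0, 0.0, 0.0, 1.0]]}
{'t': 0.1, 'q': array([-1.33770179e+00,  9.17785696e-02,  1.23173521e+00, -1.91991157e-05,
        1.81980185e+00, -5.66730702e-02]), 'qd': array([-8.49094893e-04, -1.05661256e-03, -2.04495514e-03, -4.69891679e-05,
        2.84904481e-04, -5.61332709e-04]), 'tau': array([ 2.34744977e-03, -4.47859883e+01, -4.07568598e+01,  6.99788961e-02,
        2.84655963e-02, -1.07365393e-04]), 'tcp_pos': array([ 0.17138516, -0.5747308 ,  0.22164003]), 'ee_rot': array([-3.13987139e+00, -7.90087887e-05,  2.89762828e-01]), 'contact_force': array([ 0.6642755 , -0.70469068, -0.55932837]), 'moment': array([-0.03066512,  0.03720941,  0.01307314]), 'grip_width': 0.08797030860763952}
```

View pics/scene0.png

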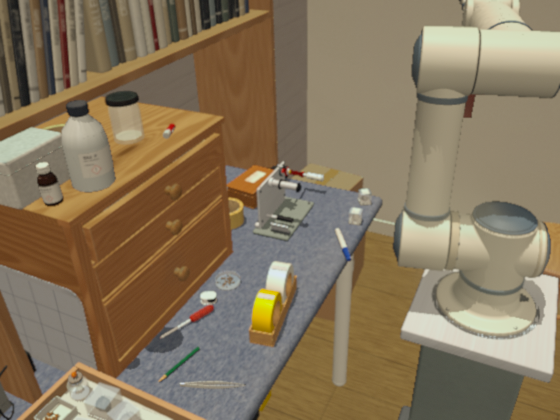

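View pics/top0.png

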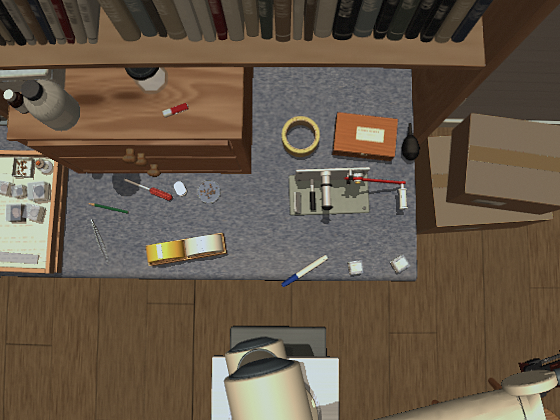

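The scene view shows the tray at about (275,300), with yellow in front and white at (279,278). The dispenser is at (280,205). In the top view the tray is centred near (187,248) with the white roll on the right, and the spindle runs (326,172)-(326,218). The roller is at (403,196). I'll enlarge these next.

```bash
python3 - <<'E'
import cv2,numpy as np
s=cv2.imread("pics/scene0.png");t=cv2.imread("pics/top0.png")
def crop(im,x,y,w,h,f): return cv2.resize(im[y:y+h,x:x+w],None,fx=f,fy=f,interpolation=cv2.INTER_CUBIC)
a=crop(t,140,225,95,45,4.2); b=crop(t,280,155,140,70,4.2); c=crop(s,245,255,60,90,4); d=crop(s,245,150,90,95,4)
M=np.zeros((600,800,3),np.uint8)
for im,(x,y) in((a,(0,0)),(b,(0,300)),(c,(405,0)),):
    h,w=im.shape[:2]; h=min(h,600-y);w=min(w,800-x); M[y:y+h,x:x+w]=im[:h,:w]
print(a.shape,b.shape,c.shape,d.shape)
cv2.imwrite("pics/m1.png",M); cv2.imwrite("pics/m2.png",crop(s,245,150,110,95,6))
E
```

```text
(189, 399, 3) (294, 588, 3) (360, 240, 3) (380, 360, 3)
```

View pics/m1.png

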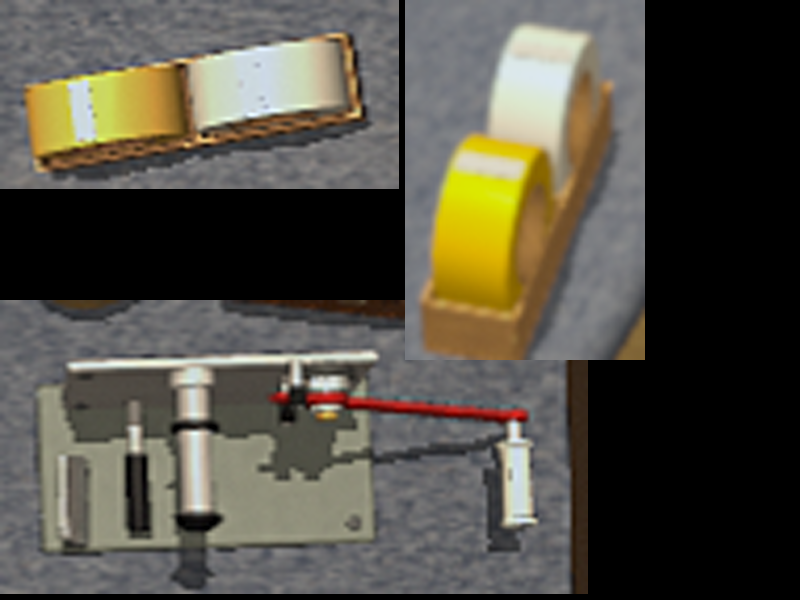

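View pics/m2.png

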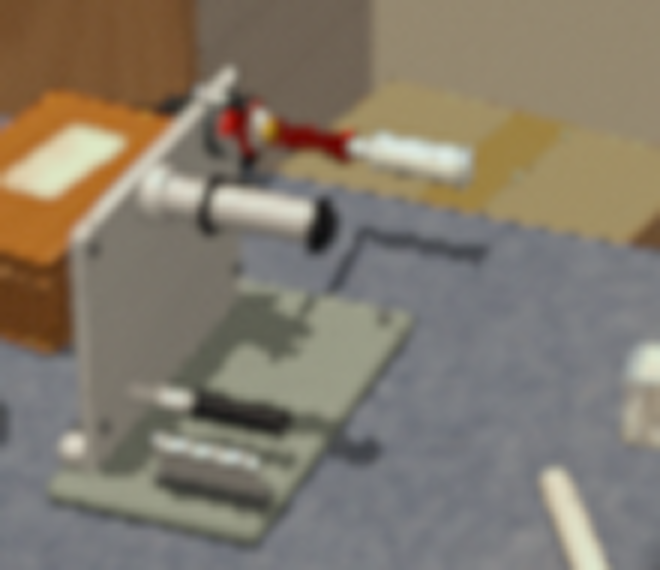

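```bash
cat > h.py <<'E'
from station import *
import cv2,numpy as np
from scipy.optimize import least_squares
C={n:camera_model(n) for n in("scene","top")}
def proj(n,P):
    c=C[n];T=np.linalg.inv(c["extrinsics"]);p=np.atleast_2d(P)@T[:3,:3].T+T[:3,3]
    s=p[:,:2]/p[:,2:];s=s*(1+c["k1"]*(s**2).sum(1,keepdims=True))
    return s*[c["fx"],c["fy"]]+[c["cx"],c["cy"]]
def body(p,L):
    L=np.atleast_2d(L);c,s=np.cos(p[2]),np.sin(p[2])
    return np.c_[c*L[:,0]-s*L[:,1]+p[0],s*L[:,0]+c*L[:,1]+p[1],L[:,2]]
E
python3 - <<'E'
from h import *
def un(u,v,f,ox,oy,bx=0,by=0): return [(u-bx+.5)/f-.5+ox,(v-by+.5)/f-.5+oy]
B=lambda u,v:un(u,v,4.2,280,155,0,300)
A=lambda u,v:un(u,v,4.2,140,225)
S=lambda u,v:un(u,v,6,245,150)
Cc=lambda u,v:un(u,v,4,245,255,405,0)
def D(p):
    y=p[3]
    return [("top",(-.087,y+.1025,.01),B(45,550)),("top",(-.087,y-.1025,.01),B(375,540)),
 ("top",(0,.07,.134),B(68,373)),("top",(0,-.105,.134),B(377,360)),("top",(-.089,0,.12),B(198,520)),
 ("top",(-.06,-.1962,.05),B(516,483)),("scene",(0,.07,.134),S(78,240)),("scene",(0,-.105,.134),S(232,78)),
 ("scene",(-.089,0,.12),S(322,223)),("scene",(-.06,-.1962,.05),S(417,155)),
 ("scene",(-.087,y+.1025,.01),S(255,545)),("scene",(-.087,y-.1025,.01),S(412,318))]
def Tr(p): return [("top",(.026,-.098,.036),A(350,33)),("top",(-.026,-.098,.036),A(362,112)),("top",(-.026,.098,.036),A(37,157)),
 ("scene",(.026,.098,.036),Cc(422,297)),("scene",(-.026,.098,.036),Cc(522,311)),("scene",(-.026,-.098,.036),Cc(610,85)),
 ("scene",(.026,.098,0),Cc(422,348)),("scene",(-.026,.098,0),Cc(520,365))]
for F,p0 in((D,[.5,-.1,0,0]),(Tr,[.4,.17,.1])):
    f=lambda p:np.concatenate([proj(n,body(p,L))[0]-np.array(u) for n,L,u in F(p)])
    r=least_squares(f,p0,loss="soft_l1");print(np.round(r.x,4));print(np.round(f(r.x).reshape(-1,2),1).tolist())
    p=r.x
print("white",body(p,[0,-.0485,.048]))
E
```

```text
[ 0.5988 -0.1168  0.0434 -0.0155]
[[-1.0, 0.4], [0.5, -0.2], [-0.1, -0.9], [0.7, -0.5], [0.1, 1.4], [-0.1, -0.5], [-0.2, 0.6], [0.3, -0.6], [0.8, 1.7], [-0.1, 1.8], [-0.4, -0.8], [0.1, -0.2]]
[0.419  0.2219 0.1764]
[[0.8, -1.2], [1.2, 0.5], [1.3, 2.8], [-0.7, 0.7], [-1.4, 1.6], [0.2, -1.0], [0.3, 0.5], [-0.3, 0.7]]
white [[0.42745984 0.17420191 0.048     ]]
```

```bash
python3 -m creep '[{"yaw":-0.232,"dz":-0.01,"grip":-1},{"yaw":-0.232,"dz":-0.01,"grip":-1},{"yaw":-0.232,"dz":-0.01,"grip":-1},{"yaw":-0.232,"dz":-0.01,"grip":-1},{"yaw":-0.232,"grip":-1},{"yaw":-0.232,"grip":-1},{"yaw":-0.232,"grip":-1},{"yaw":-0.232,"grip":-1}]'
cat >> h.py <<'E'
from scipy.spatial.transform import Rotation as Ro
def plan(*targets):
    "deltas in units of tool axes from measured pose through world targets, and commanded yaw now"
    o=get_obs();R=Ro.from_euler("xyz",o["ee_rot"]).as_matrix();p=o["tcp_pos"]
    print("t",round(o["t"],2),"tcp",p.round(4),"rpy",o["ee_rot"].round(4),"F",o["contact_force"].round(1),"w",round(o["grip_width"],4))
    for t in targets:
        d=R.T@(np.array(t)-p)/.5;print("to",t,"units",d.round(4),"rows",round(np.linalg.norm(d)/.125,1));p=np.array(t)
E
python3 -c "
from h import *
plan((.42,-.25,.245),(.4275,.1742,.2),(.4275,.1742,.11),(.4275,.1742,.072))"
```

```text
t 0.1 tcp [ 0.1714 -0.5747  0.2216] rpy [-3.1399e+00 -1.0000e-04  2.8980e-01] F [ 0.7 -0.7 -0.6] w 0.088
to (0.42, -0.25, 0.245) units [ 0.6621 -0.4804 -0.0458] rows 6.6
to (0.4275, 0.1742, 0.2) units [ 0.2568 -0.8086  0.0914] rows 6.8
to (0.4275, 0.1742, 0.11) units [-0.      0.0003  0.18  ] rows 1.4
to (0.4275, 0.1742, 0.072) units [-0.      0.0001  0.076 ] rows 0.6invalid input at $[0]: expected keys dx, dy, dz, yaw, grip
```

All keys are needed in every row.

```bash
python3 -m creep '[{"dx":0,"dy":0,"yaw":-0.232,"dz":-0.01,"grip":-1},{"dx":0,"dy":0,"yaw":-0.232,"dz":-0.01,"grip":-1},{"dx":0,"dy":0,"yaw":-0.232,"dz":-0.01,"grip":-1},{"dx":0,"dy":0,"yaw":-0.232,"dz":-0.01,"grip":-1},{"dx":0,"dy":0,"dz":0,"yaw":-0.232,"grip":-1},{"dx":0,"dy":0,"dz":0,"yaw":-0.232,"grip":-1},{"dx":0,"dy":0,"dz":0,"yaw":-0.232,"grip":-1},{"dx":0,"dy":0,"dz":0,"yaw":-0.232,"grip":-1}]'
python3 -c "
from h import *
plan((.42,-.25,.245),(.4275,.1742,.2),(.4275,.1742,.11),(.4275,.1742,.072))"
```

```text
t: 1.1
tcp_pos: [0.1714, -0.5749, 0.242]
ee_rot: [-3.142, -0.001, 1.753]
contact_force: [0.2, 0.7, 0.5]
grip_width: 0.0879
t 1.1 tcp [ 0.1714 -0.5749  0.242 ] rpy [-3.1415e+00 -1.1000e-03  1.7535e+00] F [0.2 0.7 0.5] w 0.0879
to (0.42, -0.25, 0.245) units [ 0.5486  0.6069 -0.0055] rows 6.5
to (0.4275, 0.1742, 0.2) units [0.8315 0.1689 0.0909] rows 6.8
to (0.4275, 0.1742, 0.11) units [-0.0002  0.      0.18  ] rows 1.4
to (0.4275, 0.1742, 0.072) units [-0.0001  0.      0.076 ] rows 0.6
```

```bash
python3 -m creep '[{"dx":0.055,"dy":0.061,"dz":0,"yaw":0,"grip":-1},{"dx":0.055,"dy":0.061,"dz":0,"yaw":0,"grip":-1},{"dx":0.055,"dy":0.061,"dz":0,"yaw":0,"grip":-1},{"dx":0.055,"dy":0.061,"dz":0,"yaw":0,"grip":-1},{"dx":0.055,"dy":0.061,"dz":0,"yaw":0,"grip":-1},{"dx":0.055,"dy":0.061,"dz":0,"yaw":0,"grip":-1},{"dx":0.055,"dy":0.061,"dz":0,"yaw":0,"grip":-1},{"dx":0.055,"dy":0.061,"dz":0,"yaw":0,"grip":-1},{"dx":0.055,"dy":0.061,"dz":0,"yaw":0,"grip":-1},{"dx":0.055,"dy":0.061,"dz":0,"yaw":0,"grip":-1}]'
python3 -m creep '[{"dx":0.083,"dy":0.017,"dz":0.009,"yaw":0,"grip":-1},{"dx":0.083,"dy":0.017,"dz":0.009,"yaw":0,"grip":-1},{"dx":0.083,"dy":0.017,"dz":0.009,"yaw":0,"grip":-1},{"dx":0.083,"dy":0.017,"dz":0.009,"yaw":0,"grip":-1},{"dx":0.083,"dy":0.017,"dz":0.009,"yaw":0,"grip":-1},{"dx":0.083,"dy":0.017,"dz":0.009,"yaw":0,"grip":-1},{"dx":0.083,"dy":0.017,"dz":0.009,"yaw":0,"grip":-1},{"dx":0.083,"dy":0.017,"dz":0.009,"yaw":0,"grip":-1},{"dx":0.083,"dy":0.017,"dz":0.009,"yaw":0,"grip":-1},{"dx":0.083,"dy":0.017,"dz":0.009,"yaw":0,"grip":-1},{"dx":0,"dy":0,"dz":0,"yaw":0,"grip":-1}]'
python3 -c "
from h import *
plan((.4275,.1742,.11),(.4275,.1742,.072))
s=capture('scene');a=s[150:360,180:420]
cv2.imwrite('pics/p1.png',cv2.resize(a,None,fx=2.5,fy=2.5)[...,::-1])"
```

```text
t: 2.35
tcp_pos: [0.4239, -0.2494, 0.2422]
ee_rot: [-3.141, -0.0, 1.747]
contact_force: [1.0, 0.6, 0.9]
grip_width: 0.0878
t: 3.72
tcp_pos: [0.4333, 0.1748, 0.1964]
ee_rot: [-3.139, -0.0, 1.752]
contact_force: [0.0, 0.6, 0.1]
grip_width: 0.0876
t 3.73 tcp [0.4333 0.1748 0.1964] rpy [-3.1393e+00 -2.0000e-04  1.7516e+00] F [0.  0.6 0.1] w 0.0876
to (0.4275, 0.1742, 0.11) units [ 0.0008 -0.0112  0.1729] rows 1.4
to (0.4275, 0.1742, 0.072) units [-0.      0.0002  0.076 ] rows 0.6
```

View pics/p1.png

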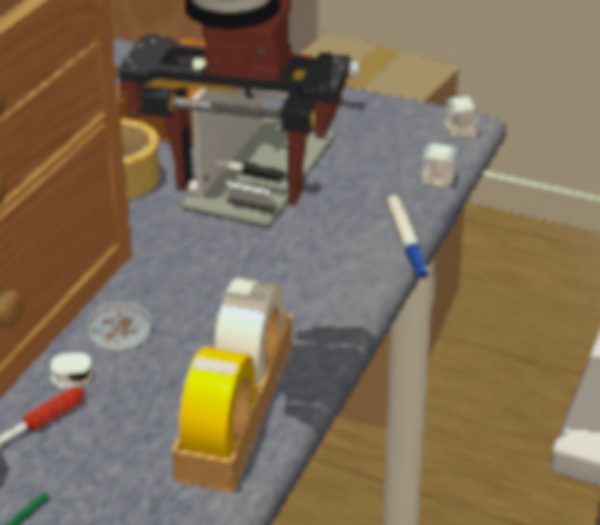

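The open fingers straddle the white roll, with tips at crop (183,190) and (297,200) above the roll top at (250,290). I'll descend and close.

```bash
python3 -m creep '[{"dx":0.001,"dy":-0.011,"dz":0.06,"yaw":0,"grip":-1},{"dx":0,"dy":0,"dz":0.06,"yaw":0,"grip":-1},{"dx":0,"dy":0,"dz":0.06,"yaw":0,"grip":-1},{"dx":0,"dy":0,"dz":0.04,"yaw":0,"grip":-1},{"dx":0,"dy":0,"dz":0.028,"yaw":0,"grip":-1},{"dx":0,"dy":0,"dz":0,"yaw":0,"grip":-0.2},{"dx":0,"dy":0,"dz":0,"yaw":0,"grip":1},{"dx":0,"dy":0,"dz":0,"yaw":0,"grip":1},{"dx":0,"dy":0,"dz":0,"yaw":0,"grip":1},{"dx":0,"dy":0,"dz":0,"yaw":0,"grip":1}]'
python3 -m creep '[{"dx":0,"dy":0,"dz":0,"yaw":0,"grip":1},{"dx":0,"dy":0,"dz":0,"yaw":0,"grip":1},{"dx":0,"dy":0,"dz":0,"yaw":0,"grip":1}]'
```

```text
t: 5.03
tcp_pos: [0.4287, 0.1724, 0.074]
ee_rot: [3.141, -0.0, 1.748]
contact_force: [-0.6, -0.3, 0.5]
grip_width: 0.0411
t: 5.4
tcp_pos: [0.4286, 0.1724, 0.0738]
ee_rot: [3.141, -0.0, 1.748]
contact_force: [-1.0, -0.2, 2.7]
grip_width: 0.0396
```

```bash
python3 -m creep '[{"dx":0,"dy":0,"dz":-0.04,"yaw":0,"grip":1},{"dx":0,"dy":0,"dz":-0.06,"yaw":0,"grip":1},{"dx":0,"dy":0,"dz":-0.06,"yaw":0,"grip":1},{"dx":0,"dy":0,"dz":-0.06,"yaw":0.057,"grip":1},{"dx":0,"dy":0,"dz":-0.04,"yaw":0.057,"grip":1},{"dx":0,"dy":0,"dz":0,"yaw":0.057,"grip":1},{"dx":0,"dy":0,"dz":0,"yaw":0,"grip":1}]'
python3 -c "
from h import *
plan((.434,-.124,.18))"
```

```text
t: 6.28
tcp_pos: [0.4287, 0.1724, 0.2046]
ee_rot: [3.141, -0.0, 1.614]
contact_force: [0.6, 0.1, -2.6]
grip_width: 0.04
t 6.28 tcp [0.4287 0.1724 0.2046] rpy [ 3.1408e+00 -2.0000e-04  1.6136e+00] F [ 0.6  0.1 -2.6] w 0.04
to (0.434, -0.124, 0.18) units [-0.5926 -0.0147  0.049 ] rows 4.8
```

```bash
python3 -m creep '[{"dx":-0.03,"dy":-0.001,"dz":0,"yaw":0,"grip":1},{"dx":-0.06,"dy":-0.002,"dz":0,"yaw":0,"grip":1},{"dx":-0.07,"dy":-0.002,"dz":0.01,"yaw":0,"grip":1},{"dx":-0.07,"dy":-0.002,"dz":0.01,"yaw":0,"grip":1},{"dx":-0.07,"dy":-0.002,"dz":0.02,"yaw":0,"grip":1},{"dx":-0.07,"dy":-0.002,"dz":0.02,"yaw":0,"grip":1},{"dx":-0.07,"dy":-0.002,"dz":0.02,"yaw":0,"grip":1},{"dx":-0.07,"dy":-0.001,"dz":0.02,"yaw":0,"grip":1},{"dx":-0.05,"dy":-0.001,"dz":0,"yaw":0,"grip":1},{"dx":-0.032,"dy":-0.001,"dz":0,"yaw":0,"grip":1},{"dx":0,"dy":0,"dz":0,"yaw":0,"grip":1},{"dx":0,"dy":0,"dz":0,"yaw":0,"grip":1}]'
python3 -c "
from h import *
plan((.4708,-.1224,.151),(.5408,-.1193,.151))
M=np.zeros((560,800,3),np.uint8)
s=capture('scene')[130:270,215:355];t=capture('top')[130:270,270:330]
M[:,:560]=cv2.resize(s,None,fx=4,fy=4);M[:,560:800]=cv2.resize(t,None,fx=4,fy=4)
cv2.imwrite('pics/p2.png',M[...,::-1])"
```

```text
t: 7.78
tcp_pos: [0.4331, -0.1232, 0.1538]
ee_rot: [3.141, -0.0, 1.614]
contact_force: [0.7, 0.1, -2.9]
grip_width: 0.0395
t 7.78 tcp [ 0.4331 -0.1232  0.1538] rpy [ 3.1414e+00 -4.0000e-04  1.6137e+00] F [ 0.7  0.1 -2.9] w 0.0395
to (0.4708, -0.1224, 0.151) units [-0.0016  0.0753  0.0056] rows 0.6
to (0.5408, -0.1193, 0.151) units [0.0002 0.1401 0.    ] rows 1.1
```

View pics/p2.png

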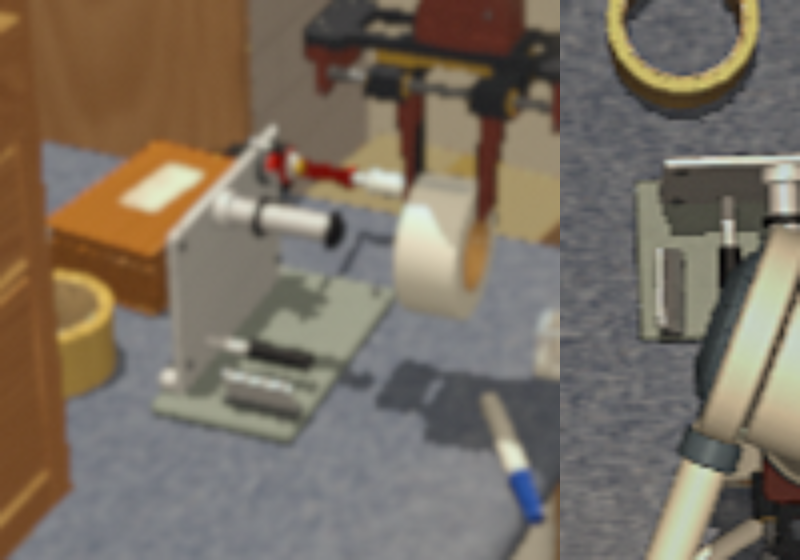

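```bash
python3 -c "
from h import *
p=(.5988,-.1168,.0434)
g=lambda P:((proj('scene',P)-[215,130]+.5)*4).round(0).tolist()
print('tip,seat,root',g(body(p,[[-.091,0,.12],[-.058,0,.12],[0,0,.12]])))
c=np.array([.4331,-.1232,.128]);R=Ro.from_euler('z',.0434).as_matrix()
a=np.linspace(0,6.283,60);P=lambda x,r:np.c_[np.full(60,x),r*np.cos(a),r*np.sin(a)]@R.T+c
o=np.vstack([P(-.02,.046),P(.02,.046)]);q=np.array(g(o));print('roll outline',q.min(0),q.max(0))
h=np.array(g(P(-.02,.0245)));print('front hole',h.min(0),h.max(0))
"
```

```text
tip,seat,root [[341.0, 236.0], [295.0, 228.0], [217.0, 213.0]]
roll outline [394. 171.] [499. 321.]
front hole [465. 214.] [488. 289.]
```

Roll silhouette matches the prediction within about 2 px, and the spindle lies within about 3 mm of the fit. I'll slide it on.

```bash
python3 -m creep '[{"dx":-0.001,"dy":0.025,"dz":0.002,"yaw":0,"grip":1},{"dx":0,"dy":0.025,"dz":0,"yaw":0,"grip":1},{"dx":0,"dy":0.025,"dz":0,"yaw":0,"grip":1},{"dx":0,"dy":0.025,"dz":0,"yaw":0,"grip":1},{"dx":0,"dy":0.025,"dz":0,"yaw":0,"grip":1},{"dx":0,"dy":0.025,"dz":0,"yaw":0,"grip":1},{"dx":0,"dy":0.025,"dz":0,"yaw":0,"grip":1},{"dx":0,"dy":0.025,"dz":0,"yaw":0,"grip":1},{"dx":0,"dy":0.015,"dz":0,"yaw":0,"grip":1},{"dx":0,"dy":0,"dz":0,"yaw":0,"grip":1},{"dx":0,"dy":0,"dz":0,"yaw":0,"grip":1}]'
python3 -c "
from h import *
plan((.5408,-.1193,.143))
s=capture('scene')[130:270,215:355]
cv2.imwrite('pics/p3.png',cv2.resize(s,None,fx=4,fy=4)[...,::-1])"
```

```text
t: 9.25
tcp_pos: [0.5404, -0.1197, 0.1526]
ee_rot: [-3.141, -0.0, 1.613]
contact_force: [0.1, -0.2, -1.8]
grip_width: 0.0398
t 9.25 tcp [ 0.5404 -0.1197  0.1526] rpy [-3.1414 -0.      1.6131] F [ 0.1 -0.2 -1.8] w 0.0398
to (0.5408, -0.1193, 0.143) units [0.0007 0.0009 0.0193] rows 0.2
```

View pics/p3.png

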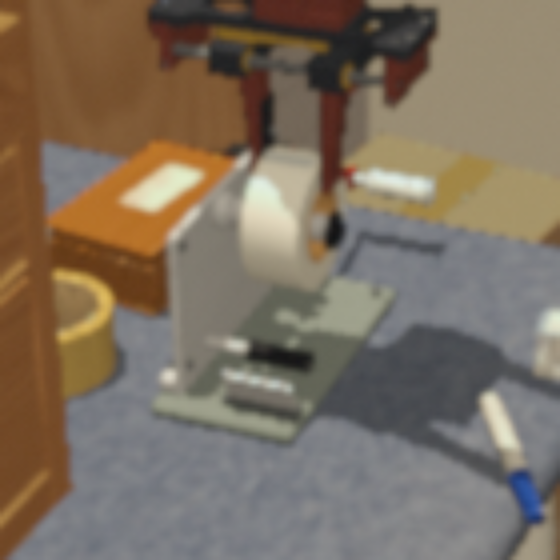

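The roll encloses the spindle: the black nose shows in its hole at (330,215). I'll lower it gently, then release.

```bash
python3 -m creep '[{"dx":0,"dy":0,"dz":0.009,"yaw":0,"grip":1},{"dx":0,"dy":0,"dz":0.009,"yaw":0,"grip":1},{"dx":0,"dy":0,"dz":0.009,"yaw":0,"grip":1},{"dx":0,"dy":0,"dz":0,"yaw":0,"grip":1},{"dx":0,"dy":0,"dz":0,"yaw":0,"grip":1}]'
python3 -m creep '[{"dx":0,"dy":0,"dz":0,"yaw":0,"grip":-0.1},{"dx":0,"dy":0,"dz":0,"yaw":0,"grip":-0.35},{"dx":0,"dy":0,"dz":0,"yaw":0,"grip":-0.35},{"dx":0,"dy":0,"dz":0,"yaw":0,"grip":-0.35},{"dx":0,"dy":0,"dz":0,"yaw":0,"grip":-0.35}]'
python3 -m creep '[{"dx":0,"dy":0,"dz":-0.02,"yaw":0,"grip":-0.35},{"dx":0,"dy":0,"dz":-0.03,"yaw":0,"grip":-0.35},{"dx":0,"dy":0,"dz":-0.05,"yaw":0,"grip":-0.35},{"dx":0,"dy":0,"dz":-0.06,"yaw":0,"grip":-0.35},{"dx":0,"dy":0,"dz":-0.08,"yaw":0,"grip":-0.35},{"dx":0,"dy":0,"dz":0,"yaw":0,"grip":-0.35},{"dx":0,"dy":0,"dz":0,"yaw":0,"grip":-0.35}]'
python3 -c "
from h import *
plan()
s=capture('scene')[130:270,215:355]
cv2.imwrite('pics/p4.png',cv2.resize(s,None,fx=4,fy=4)[...,::-1])"
```

```text
t: 9.93
tcp_pos: [0.5406, -0.1197, 0.1392]
ee_rot: [3.142, 0.0, 1.613]
contact_force: [0.2, -0.3, -2.3]
grip_width: 0.0396
t: 10.55
tcp_pos: [0.5406, -0.1197, 0.1392]
ee_rot: [3.142, 0.0, 1.613]
contact_force: [0.4, -0.6, -1.4]
grip_width: 0.0595
t: 11.42
tcp_pos: [0.5406, -0.1197, 0.2594]
ee_rot: [3.141, 0.0, 1.613]
contact_force: [0.4, 0.6, -0.9]
grip_width: 0.0593
t 11.43 tcp [ 0.5406 -0.1197  0.2594] rpy [3.1410e+00 1.0000e-04 1.6132e+00] F [ 0.4  0.6 -0.9] w 0.0593
```

View pics/p4.png

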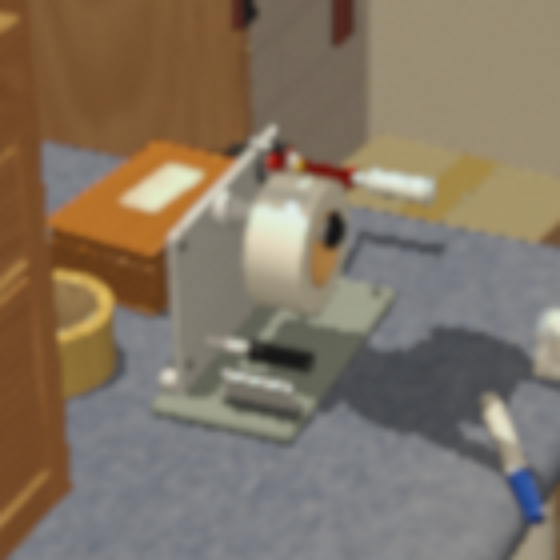

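```bash
python3 -m creep '[{"dx":0,"dy":0,"dz":0,"yaw":0.2,"grip":-0.35},{"dx":0,"dy":0,"dz":0,"yaw":0.2,"grip":-0.35},{"dx":0,"dy":0,"dz":0,"yaw":0.2,"grip":-0.35},{"dx":0,"dy":0,"dz":0,"yaw":0.2,"grip":-0.35},{"dx":0,"dy":0,"dz":0,"yaw":0.2,"grip":-0.35},{"dx":0,"dy":0,"dz":0,"yaw":0.2,"grip":-0.35},{"dx":0,"dy":0,"dz":0,"yaw":0.2,"grip":-0.35},{"dx":0,"dy":0,"dz":0,"yaw":0.2,"grip":-0.35},{"dx":0,"dy":0,"dz":0,"yaw":0.2,"grip":-0.35},{"dx":0,"dy":0,"dz":0,"yaw":0.2,"grip":-0.35},{"dx":0,"dy":0,"dz":0,"yaw":0,"grip":-0.35}]'
python3 -c "
from h import *
p=(.5988,-.1168,.0434)
g=lambda P:((proj('scene',P)-[215,130]+.5)*4).round(0).tolist()
print('roller ends',g(body(p,[[-.085,-.1962,.05],[-.035,-.1962,.05]])))
c=body(p,[-.058,0,.104])[0];R=Ro.from_euler('z',.0434).as_matrix()
a=np.linspace(0,6.283,60);P=lambda x,r:np.c_[np.full(60,x),r*np.cos(a),r*np.sin(a)]@R.T+c
q=np.array(g(np.vstack([P(-.02,.046),P(.02,.046)])));print('roll outline',q.min(0),q.max(0))
T=body(p,[[-.066,-.1962,.2],[-.066,-.1962,.036]]);plan(*T)
"
```

```text
t: 12.85
tcp_pos: [0.5402, -0.1196, 0.2577]
ee_rot: [-3.141, 0.002, 0.044]
contact_force: [0.8, 0.3, 1.2]
grip_width: 0.0591
roller ends [[429.0, 196.0], [367.0, 185.0]]
roll outline [241. 176.] [348. 321.]
t 12.85 tcp [ 0.5402 -0.1196  0.2577] rpy [-3.1408e+00  2.4000e-03  4.3800e-02] F [0.8 0.3 1.2] w 0.0591
to [ 0.54137455 -0.31567875  0.2       ] units [-0.0145  0.3921  0.1151] rows 3.3
to [ 0.54137455 -0.31567875  0.036     ] units [8.00e-04 3.00e-04 3.28e-01] rows 2.6
```

```bash
python3 -m creep '[{"dx":0,"dy":0.05,"dz":0,"yaw":0,"grip":-0.35},{"dx":0,"dy":0.08,"dz":0,"yaw":0,"grip":-0.35},{"dx":-0.004,"dy":0.08,"dz":0,"yaw":0,"grip":-0.35},{"dx":-0.004,"dy":0.08,"dz":0,"yaw":0,"grip":-0.35},{"dx":-0.004,"dy":0.07,"dz":0.05,"yaw":0,"grip":-0.35},{"dx":-0.003,"dy":0.034,"dz":0.06,"yaw":0,"grip":-0.35},{"dx":0,"dy":0,"dz":0.06,"yaw":0,"grip":-0.35},{"dx":0,"dy":0,"dz":0.06,"yaw":0,"grip":-0.35},{"dx":0,"dy":0,"dz":0.06,"yaw":0,"grip":-0.35},{"dx":0,"dy":0,"dz":0,"yaw":0,"grip":-0.35},{"dx":0,"dy":0,"dz":0,"yaw":0,"grip":-0.35}]'
python3 -c "
from h import *
plan((.5414,-.3175,.039))
M=np.zeros((560,800,3),np.uint8)
s=capture('scene')[130:270,245:345];t=capture('top')[130:270,340:440]
M[:,:400]=cv2.resize(s,None,fx=4,fy=4);M[:,400:]=cv2.resize(t,None,fx=4,fy=4)
cv2.imwrite('pics/p5.png',M[...,::-1])"
```

```text
t: 14.22
tcp_pos: [0.5417, -0.3169, 0.1151]
ee_rot: [3.141, -0.001, 0.044]
contact_force: [0.9, 0.5, 0.1]
grip_width: 0.0592
t 14.22 tcp [ 0.5417 -0.3169  0.1151] rpy [ 3.1412e+00 -7.0000e-04  4.3900e-02] F [0.9 0.5 0.1] w 0.0592
to (0.5414, -0.3175, 0.039) units [-0.0007  0.0011  0.1522] rows 1.2
```

View pics/p5.png

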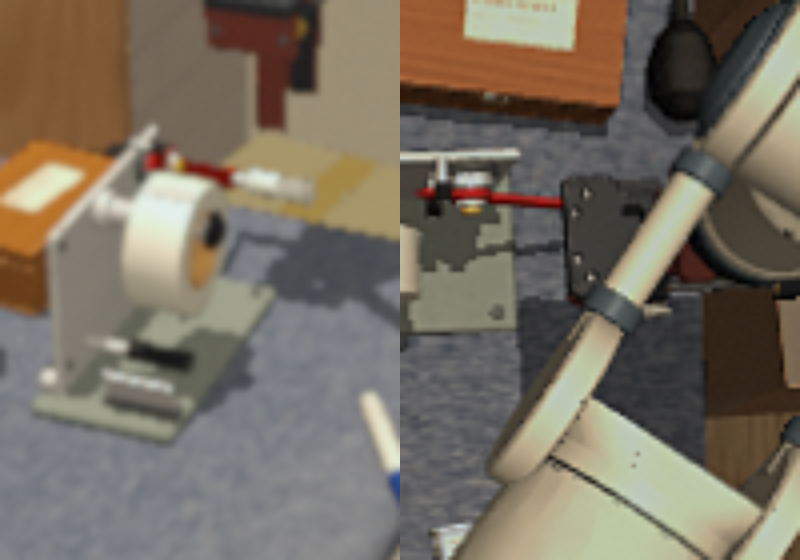

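The fingers are above the roller: the tip is at (270,130) and the roller at (240–313,182). The white roll still hangs. I'll descend and close.

```bash
python3 -m creep '[{"dx":0,"dy":0.001,"dz":0.03,"yaw":0,"grip":-0.35},{"dx":0,"dy":0,"dz":0.04,"yaw":0,"grip":-0.35},{"dx":0,"dy":0,"dz":0.04,"yaw":0,"grip":-0.35},{"dx":0,"dy":0,"dz":0.03,"yaw":0,"grip":-0.35},{"dx":0,"dy":0,"dz":0.012,"yaw":0,"grip":-0.35},{"dx":0,"dy":0,"dz":0,"yaw":0,"grip":-0.35}]'
python3 -m creep '[{"dx":0,"dy":0,"dz":0,"yaw":0,"grip":0.2},{"dx":0,"dy":0,"dz":0,"yaw":0,"grip":0.4},{"dx":0,"dy":0,"dz":0,"yaw":0,"grip":1},{"dx":0,"dy":0,"dz":0,"yaw":0,"grip":1},{"dx":0,"dy":0,"dz":0,"yaw":0,"grip":1},{"dx":0,"dy":0,"dz":0,"yaw":0,"grip":1}]'
python3 -c "
from h import *
plan()"
```

```text
t: 15.08
tcp_pos: [0.5413, -0.3172, 0.0376]
ee_rot: [-3.141, 0.001, 0.042]
contact_force: [0.7, 0.6, 0.1]
grip_width: 0.0592
t: 15.82
tcp_pos: [0.5415, -0.3163, 0.0378]
ee_rot: [-3.14, 0.0, 0.043]
contact_force: [-0.3, 4.4, -0.2]
grip_width: 0.0168
t 15.82 tcp [ 0.5415 -0.3163  0.0378] rpy [-3.1397e+00  4.0000e-04  4.3000e-02] F [-0.3  4.4 -0.2] w 0.0168
```

```bash
python3 -m creep '[{"dx":0,"dy":0.0113,"dz":-0.0217,"yaw":0,"grip":1},{"dx":0,"dy":0.0094,"dz":-0.0226,"yaw":0,"grip":1},{"dx":0,"dy":0,"dz":0,"yaw":0,"grip":1},{"dx":0,"dy":0,"dz":0,"yaw":0,"grip":1}]'
python3 -c "
from h import *
plan()
M=np.zeros((560,800,3),np.uint8)
s=capture('scene')[130:270,245:345];t=capture('top')[130:270,340:440]
M[:,:400]=cv2.resize(s,None,fx=4,fy=4);M[:,400:]=cv2.resize(t,None,fx=4,fy=4)
cv2.imwrite('pics/p6.png',M[...,::-1])"
```

```text
t: 16.32
tcp_pos: [0.5419, -0.3264, 0.0598]
ee_rot: [-3.139, 0.001, 0.043]
contact_force: [-0.1, 6.9, -0.6]
grip_width: 0.0171
t 16.32 tcp [ 0.5419 -0.3264  0.0598] rpy [-3.1391e+00  6.0000e-04  4.3100e-02] F [-0.1  6.9 -0.6] w 0.0171
```

View pics/p6.png

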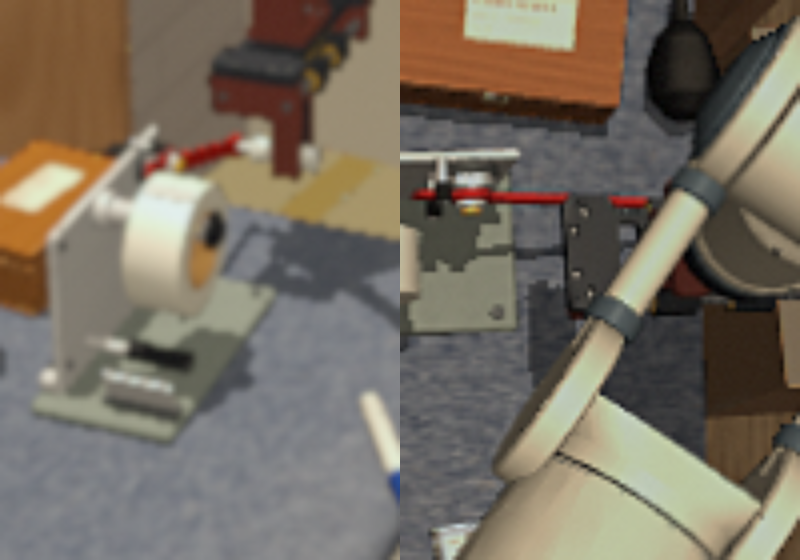

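The roller is held and the arm is rising; the roller is at (285,150) between the fingers. There is a slight inward pull of 7 N, so I'll trim the arc inward a little.

```bash
python3 -m creep '[{"dx":0,"dy":0.0053,"dz":-0.0233,"yaw":0,"grip":1},{"dx":0,"dy":0.0033,"dz":-0.0239,"yaw":0,"grip":1},{"dx":0,"dy":0.0032,"dz":-0.0242,"yaw":0,"grip":1},{"dx":0,"dy":0.0011,"dz":-0.0244,"yaw":0,"grip":1},{"dx":0,"dy":0,"dz":0,"yaw":0,"grip":1}]'
python3 -m creep '[{"dx":0,"dy":-0.0011,"dz":-0.0244,"yaw":0,"grip":1},{"dx":0,"dy":-0.0032,"dz":-0.0242,"yaw":0,"grip":1},{"dx":0,"dy":-0.0053,"dz":-0.0239,"yaw":0,"grip":1},{"dx":0,"dy":0,"dz":0,"yaw":0,"grip":1}]'
```

```text
t: 17.05
tcp_pos: [0.5421, -0.3344, 0.1096]
ee_rot: [3.141, -0.001, 0.042]
contact_force: [-0.0, 0.4, -4.6]
grip_width: 0.0174
t: 17.55
tcp_pos: [0.542, -0.329, 0.1458]
ee_rot: [3.141, -0.0, 0.043]
contact_force: [1.3, 0.2, -5.8]
grip_width: 0.0169
```

```bash
python3 -m creep '[{"dx":0,"dy":-0.0073,"dz":-0.0233,"yaw":0,"grip":1},{"dx":0,"dy":-0.0094,"dz":-0.0226,"yaw":0,"grip":1},{"dx":0,"dy":-0.0075,"dz":-0.0145,"yaw":0,"grip":1},{"dx":0,"dy":0,"dz":0,"yaw":0,"grip":1},{"dx":0,"dy":0,"dz":0,"yaw":0,"grip":1}]'
python3 -m creep '[{"dx":0,"dy":-0.0025,"dz":-0.005,"yaw":0,"grip":1},{"dx":0,"dy":0,"dz":0,"yaw":0,"grip":1},{"dx":0,"dy":0,"dz":0,"yaw":0,"grip":1}]'
```

```text
t: 18.18
tcp_pos: [0.5414, -0.3174, 0.1742]
ee_rot: [3.141, 0.0, 0.042]
contact_force: [2.5, -1.4, -6.9]
grip_width: 0.0175
t: 18.55
tcp_pos: [0.5414, -0.3159, 0.1769]
ee_rot: [-3.141, 0.0, 0.042]
contact_force: [1.9, 0.5, -6.6]
grip_width: 0.017
```

```bash
python3 -m creep '[{"dx":0,"dy":-0.0025,"dz":-0.005,"yaw":0,"grip":1},{"dx":0,"dy":0,"dz":0,"yaw":0,"grip":1},{"dx":0,"dy":0,"dz":0,"yaw":0,"grip":1}]'
python3 -m creep '[{"dx":0,"dy":-0.002,"dz":-0.004,"yaw":0,"grip":1},{"dx":0,"dy":0,"dz":0,"yaw":0,"grip":1},{"dx":0,"dy":0,"dz":0,"yaw":0,"grip":1}]'
```

```text
t: 18.92
tcp_pos: [0.5412, -0.3153, 0.178]
ee_rot: [3.142, 0.001, 0.042]
contact_force: [4.2, -4.0, -13.8]
grip_width: 0.017
t: 19.3
tcp_pos: [0.5412, -0.3149, 0.1786]
ee_rot: [3.141, 0.002, 0.041]
contact_force: [5.7, -7.5, -18.3]
grip_width: 0.017
```

The force rises from 6.6 to 18 N with almost no motion, so the arm is on its stop. I'll hold and take a last look.

```bash
python3 -m creep '[{"dx":0,"dy":0,"dz":0,"yaw":0,"grip":1},{"dx":0,"dy":0,"dz":0,"yaw":0,"grip":1},{"dx":0,"dy":0,"dz":0,"yaw":0,"grip":1},{"dx":0,"dy":0,"dz":0,"yaw":0,"grip":1},{"dx":0,"dy":0,"dz":0,"yaw":0,"grip":1},{"dx":0,"dy":0,"dz":0,"yaw":0,"grip":1}]'
python3 -c "
from h import *
p=(.5988,-.1168,.0434)
print('roller at stop, scene crop',((proj('scene',body(p,[[-.085,-.1962,.19],[-.035,-.1962,.19]]))-[200,120]+.5)*4).round(0).tolist())
s=capture('scene')[120:270,200:400]
cv2.imwrite('pics/p7.png',cv2.resize(s,None,fx=4,fy=4)[...,::-1])"
```

```text
t: 20.05
tcp_pos: [0.5412, -0.3149, 0.1786]
ee_rot: [3.141, 0.002, 0.041]
contact_force: [6.1, -6.9, -17.5]
grip_width: 0.0172
roller at stop, scene crop [[492.0, 65.0], [427.0, 56.0]]
```

View pics/p7.png

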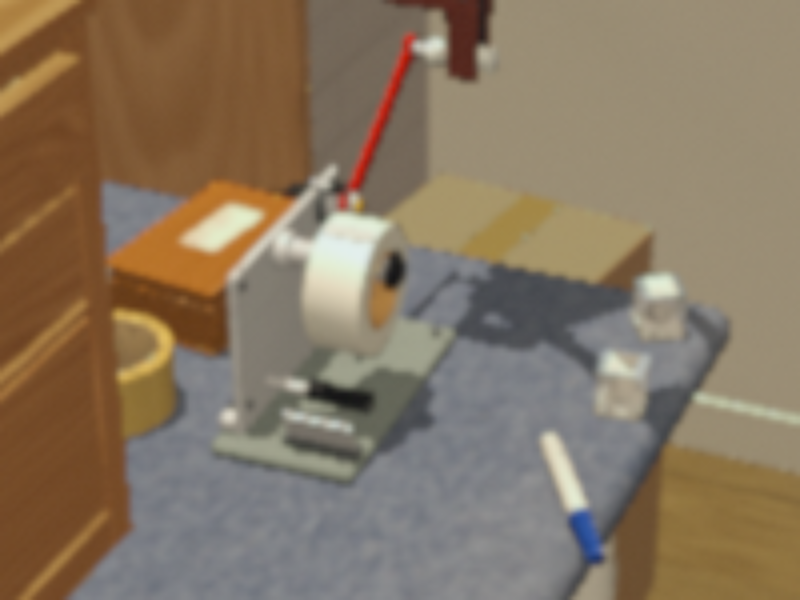

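The roller sits at (420–490, 47–57), which fits the stop position with the same small offset it had at rest. The roll hangs on the spindle and the bystanders are in place.

```bash
python3 -c "
from station import *
print(job_done()); o=get_obs(); print(o['t'],o['tcp_pos'],o['contact_force'],o['grip_width'])"
```

```text
the job is handed in; nothing more can be done
None
the job is handed in; nothing more can be done
```

I hung the white roll on the spindle between the collars and let go of it. Then I gripped the tension arm's roller, swung the arm up to its stop, and handed the job in at about 20 s while still holding it there. No verdict was reported.

**Arm at the stop:** the force rose from 6.6 N to about 18 N over the last few millimetres while the tool hardly moved. It then held still for 0.75 s, with the fingers reading 17 mm on the roller.

**Last picture:** the roll hangs free on the spindle. The roller is where the stop position predicts, and the boxes and pen are in place. That picture did not include the tray or the dish. I last saw the yellow roll and the dish before lifting the white roll, so I did not confirm at the end that they had stayed put.

**What disagreed:**
- My position fit for the spindle and roller was about 2 pixels (3–4 mm) low in the scene camera, which stayed within the clearances.
- The fingers closed to 17 mm on the roller instead of the stated 18 mm, but I saw no slip.

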